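# Settle the rocking display rest on its board

### The arm

A 7-joint arm with a two-finger parallel gripper is mounted at the origin on the work surface. World frame = base frame: x ahead of the robot, y to its left, z up, the work surface at z = 0. Lengths are in m, angles in rad, forces in N, time in s.
With the tool pointing down it reaches from about 0.425 to 0.925 m from the base axis. Payload 6.8 kg.
Tool frame: the origin (TCP) lies on the centre line of the jaws, within the pads' length; the fingertips stand 25 mm ahead of it and the grasp point (between the pads) lies 6 mm ahead of it; z points along the fingers, y is the line along which they close (so a half turn about z gives the same grasp; the last joint's range is limited). The gripper opens to 85 mm and grips with 20 to 120 N. Pads are 22 mm wide; open, the fingers measure 114 mm over their backs; the gripper's body (76 mm by 85 mm) begins 54 mm behind the grasp point. The pads swing forward as they close: fully open they stand 13 mm farther back than shut.
Start: joints at [1.078, 0.477, 0.022, 1.555, -0.011, 1.109, -0.083], TCP at [0.253, -0.626, 0.256] pointing down, gripper open.
Joint ranges: [-2.96, 2.96], [-0.34, 2.1], [-1.41, 1.46], [0.24, 2.44], [-1.37, 4.51], [0.17, 1.92], [-2.96, 2.96]. Speed limits (rad/s): [2.39, 2.39, 3.14, 3.14, 3.14, 3.14, 3.14].

### API

Orientations are given as a unit quaternion [w, x, y, z].
In Python, from cell import manip gives the robot as it stands.
- The arm moves only by the tool move_arm, never from a script. Its argument "series" is one flat list of numbers, 7 for each row, row after row: the shift along the world's x, y, z normalised to -1 to 1, where 1 is 80 cm, then the turn, a rotation vector about the world's x, y, z normalised to -1 to 1, where 1 is 180 degrees, then the opening, from 0 (shut) to 1 (fully open). A call has exactly 8 rows; each row is the pose to reach, as a shift and turn from the pose commanded when the call began, turning the shorter way round; what a row does not reach only later rows make up. A row lasts 1/8 s, in which the tool goes at most 62.5 mm and 10.7 degrees, less where a joint would pass 70% of its speed; a pose out of reach is approached as far as the arm can. A call with a number of a shift or a turn outside -1 to 1 is refused whole. A call with a gripper value outside its range is refused whole. The fingers move at their own pace and stop on an object; "grip_force" is the grip in N (left out, the last holds). Time passes only in rows, so rows that repeat a pose let the fingers close, or fill a call up. It gives the time, the measured TCP pose, the force, the opening and the grip force at its end, in the units of the state.
- manip.get_state(): the state, without advancing time (a new reading comes with each control period).
- manip.capture(name): name is "side" or "top"; returns the picture (384x512x3 uint8, red, green, blue); there is no depth.
- manip.camera_info(name): a dict with "fx", "fy", "cx", "cy" (pixels), "world_to_cam" (4x4, takes a point from world to camera coordinates). Camera axes: x right, y down, z forward; pixel columns grow to the right and rows downward; lengths in m; the calibration is good to about 2 mm. A picture is of the moment at which its call begins. camera_info takes no time and is no camera call.
- manip.sign_off(): hands the job in; it is judged then, once.
The state is a dict: "clock": time; "joint_pos": joint angles; "qvel": joint speeds; "effort": joint torques, N m; "eef_pos": TCP position; "tool_rot": TCP orientation; "force": force on the tool from outside, world axes, zero at the start; "ft_torque": the same for the moment, N m; "grip_width": opening from 0.0 (shut) to 1.0 (fully open); "finger_force": force on a finger pad.
Only numpy, scipy, OpenCV 4.12 (cv2) and the standard library are available. Lean on these libraries where they do the work, as an engineer would, in place of code of your own. Each camera call takes 0.05 s, during which the arm holds its last target. There are 200 camera calls.

### The job

One wooden display rest has been left on the bench standing on its rounded side, toe edge up, where it rocks at a touch. Steady it, pick it up and set it, without dropping it, with its plain flat side down on the free felt patch of the black board: wholly on the patch, square with the board, and its ribbed face looking the same way as that of the rest already standing there. Leave that other rest and everything else on the bench where it is.

Things in the scene. Friction and masses are not known exactly. Their poses are not given: they have to be found in the camera images.
- rest: Wooden display rest to settle, 65-125 g: a prism 50 mm long, its profile a 60 degree sector (pie slice) of radius 60 mm, with plain flat end faces. Sides: plain flat side 60 x 50 mm, ribbed flat side 60 x 50 mm, rounded side. Origin: centre of the plain flat side. Axes when settled: z up, y along its length, -x the way the ribbed face looks. Centre of mass near (3, 0, 19) mm in this frame.
- rest_toe (a point): Middle of the toe, the straight edge where the two flat sides meet; rest frame (-30, 0, 0) mm; centre line of the rounded side. At the start the rest balances on its rounded side, toe on top 60 mm above the bench, plain flat side looking up and roughly to the robot (-x), ribbed side up and away. At a touch it rocks freely about its y axis and keeps rocking for seconds.
- rest_heel (a point): Middle of the heel, the edge between plain flat side and rounded side; rest frame (30, 0, 0) mm. Turned about its y axis over the heel by more than about 65 degrees from balance (120 degrees is fully settled) the rest falls onto its plain flat side; less, and it rolls back onto its rounded side.
- rest_crest (a point): Middle of the edge between ribbed flat side and rounded side; rest frame (0, 0, 52) mm: the highest edge when settled. The ribbed side has three ribs 4 mm wide, 4 mm high, running from near the toe up to near this edge.
- board: Fixed black display board on the bench, 150 (x) x 270 (y) x 12 mm thick, with two grey felt patches, each 110 (x) x 100 (y) mm, flush with its top. Origin: centre of its underside. The other rest stands on the patch on its +y half, the patch on its -y half is free.
- patch (a point): Centre of the free felt patch, on the board's top face, 12 mm above the bench; axes those of the board. When correctly set, the rest's axes are parallel to these.
- patch_toe (a point): Point 30 mm to -x of the centre of the free patch: where the middle of the toe edge lies when the rest stands centred.
- neighbour: The other, equal rest, already standing correctly on the board's other patch, 132 mm to +y of the free patch's centre; leave it. Origin and axes as for the rest.
- tumbler: Glass tumbler, 72 mm wide, 85 mm high, to the right of the rest; leave it. Origin: centre of its foot.
- carton: Small carton 75 x 50 x 28 mm lying on the bench between and beyond the rest and the board; leave it. Origin: centre of its underside.
- plug: Dark wooden plug, 28 mm wide, 22 mm high, on the near side of the bench; leave it. Origin: centre of its underside.
- wax_jar: Jar with a metal cap, 52 mm wide, 55 mm high, beyond the rest; leave it. Origin: centre of its foot.
- loose_tube: White tube with a wooden tip lying on the bench, 77 mm long, 14 mm thick, on the robot's side of the board; leave it. Origin: under its middle.
- driver: Red-handled screwdriver lying left of the board; leave it. Origin: under its middle, x along it.

How it is judged:
By the outcome, as a careful person would: the job done as asked, in the order asked, and still so for the second after the job is handed in, with the robot touching nothing.
It also fails if it takes over 40 s, if anything falls off the work surface, if the arm or the gripper's body presses on something with over 40 N, if the wrist force passes 120 N, or if a joint passes its speed limit or range.

## Working session

There is one attempt and no reset: what is moved stays moved. The work goes in short steps, Python scripts to look and compute and a tool call to move; the robot and the scene stay as the last step left them, time stands still between calls to the robot, and variables do not carry over. Pictures are saved under pics/ and viewed, at most 10 in all, crops included, and the job is handed in when it is done.

Besides the shell and the picture viewer there is one more tool, called as name(argument=value, ...), one argument or row to a line, values as JSON. move_arm: Moves the arm, as the interface text tells. Scaled input: -1 to 1 covers 80 cm each way for a shift and 180 degrees each way for a turn. Its arguments: {"type":"object","properties":{"series":{"type":"array"},"grip_force":{"type":"number"}},"required":["series"]}

```bash
mkdir -p pics; ls; python3 - <<'E'
from cell import manip
import cv2
for n in("top","side"):
    im=manip.capture(n); cv2.imwrite(f"pics/{n}0.png",im[:,:,::-1])
    c=manip.camera_info(n); print(n,c)
s=manip.get_state(); print(s)
E
```

```text
pics
top {'fx': 364.18081394050444, 'fy': 364.18081394050444, 'cx': 252.51887693769072, 'cy': 185.67588397420215, 'world_to_cam': array([[ 0.02490911, -0.99948728, -0.02011732,  0.03591004],
       [-0.98715103, -0.02141448, -0.15834858,  0.54563942],
       [ 0.15783659,  0.02380315, -0.98717831,  0.96079949],
       [ 0.        ,  0.        ,  0.        ,  1.        ]])}
side {'fx': 360.3465219714789, 'fy': 360.3465219714789, 'cx': 258.1023763213853, 'cy': 191.75197468825561, 'world_to_cam': array([[-0.91667979, -0.39930732,  0.01586914,  0.5054864 ],
       [-0.30898704,  0.6830323 , -0.66181107,  0.18536558],
       [ 0.25342687, -0.61157219, -0.74950269,  1.1121995 ],
       [ 0.        ,  0.        ,  0.        ,  1.        ]])}
{'clock': 0.1, 'joint_pos': array([ 1.07788702,  0.47776721,  0.02236163,  1.55634198, -0.01149077,
        1.10928514, -0.08307652]), 'qvel': array([-0.00096231, -0.00101003,  0.00097174, -0.00219629, -0.00024373,
       -0.00040481, -0.0005599 ]), 'effort': array([ 4.50463340e-03, -5.97765148e+01,  1.61390796e+00, -2.81956851e+01,
        1.28413725e-02,  5.02125462e-03,  3.89918523e-05]), 'eef_pos': array([ 0.25318106, -0.62519579,  0.25539437]), 'tool_rot': array([-8.04887603e-04,  9.81543961e-01,  1.91234813e-01, -2.28130988e-04]), 'force': array([ 0.24440199,  0.01694356, -0.04079694]), 'ft_torque': array([ 0.02569231, -0.01538833,  0.01711326]), 'finger_force': 0.0, 'grip_width': 0.99954104764991}
```

View pics/top0.png

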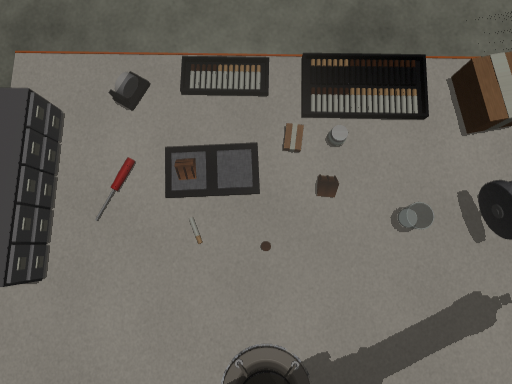

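View pics/side0.png

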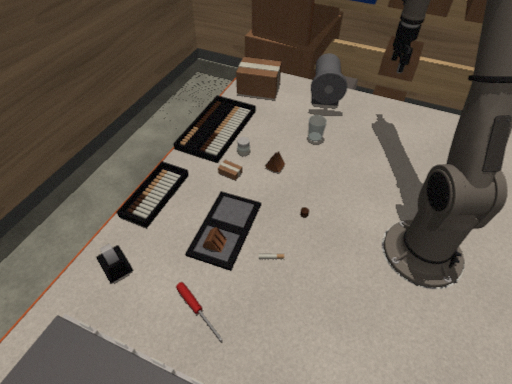

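The top view shows the rest at about (327,186), board corners around (165,146)–(259,193), the neighbour at (186,168) and the tumbler at (408,218). In the side view the rest is at (276,162) and the board's centre at about (225,230). Next I'll measure the edges.

```bash
cat > h.py <<'E'
import numpy as np, cv2
from cell import manip
def ray(n,u,v):
    c=manip.camera_info(n);W=c["world_to_cam"];R=W[:3,:3]
    return -R.T@W[:3,3], R.T@np.array([(u-c["cx"])/c["fx"],(v-c["cy"])/c["fy"],1])
def onz(n,u,v,z):
    o,d=ray(n,u,v);return o+d*(z-o[2])/d[2]
def tri(a,b):
    (o,d),(p,e)=ray("top",*a),ray("side",*b)
    t=np.linalg.lstsq(np.c_[d,-e],p-o,rcond=None)[0];A=o+d*t[0];B=p+e*t[1]
    return (A+B)/2,np.linalg.norm(A-B)
def proj(n,P):
    c=manip.camera_info(n);q=c["world_to_cam"]@np.r_[P,1]
    return np.array([c["fx"]*q[0]/q[2]+c["cx"],c["fy"]*q[1]/q[2]+c["cy"]])
E
python3 - <<'E'
from h import *
t=cv2.imread("pics/top0.png");s=cv2.imread("pics/side0.png")
# board outline from top
g=cv2.cvtColor(t,cv2.COLOR_BGR2GRAY)
m=np.zeros_like(g);m[138:204,158:268]=(g[138:204,158:268]<95)*255
m=cv2.morphologyEx(m,cv2.MORPH_CLOSE,np.ones((5,5)))
c=max(cv2.findContours(m,0,1)[0],key=cv2.contourArea)
r=cv2.minAreaRect(c);print(r)
B=np.array([onz("top",*p,.012) for p in cv2.boxPoints(r)]);print("board corners",B.round(4).tolist(),B.mean(0))
for i in range(4):
    d=B[(i+1)%4]-B[i];print(np.linalg.norm(d),np.degrees(np.arctan2(d[1],d[0])))
def up(im,x,y,w,h,f): return cv2.resize(im[y:y+h,x:x+w],None,fx=f,fy=f,interpolation=cv2.INTER_CUBIC)
a=up(t,307,166,40,40,10);b=up(s,256,142,40,40,10)
cv2.imwrite("pics/rest.png",np.hstack([a,b]))
a=up(t,160,138,104,64,7);cv2.imwrite("pics/board.png",np.clip(a*1.6,0,255))
E
```

```text
((211.17218017578125, 169.78762817382812), (51.99177551269531, 94.72038269042969), 87.39744567871094)
board corners [[0.6612, 0.314, 0.012], [0.6794, 0.0387, 0.012], [0.5274, 0.0286, 0.012], [0.5091, 0.2974, 0.012]] [0.59426629 0.16967666 0.012     ]
0.27585732346397496 -86.21458335367765
0.1523077300923055 -176.17209013059232
0.2695135413202277 93.89546464656638
0.1529616986007642 6.20486184580658[ WARN:0@0.789] global loadsave.cpp:1063 imwrite_ Unsupported depth image for selected encoder is fallbacked to CV_8U.
```

View pics/rest.png

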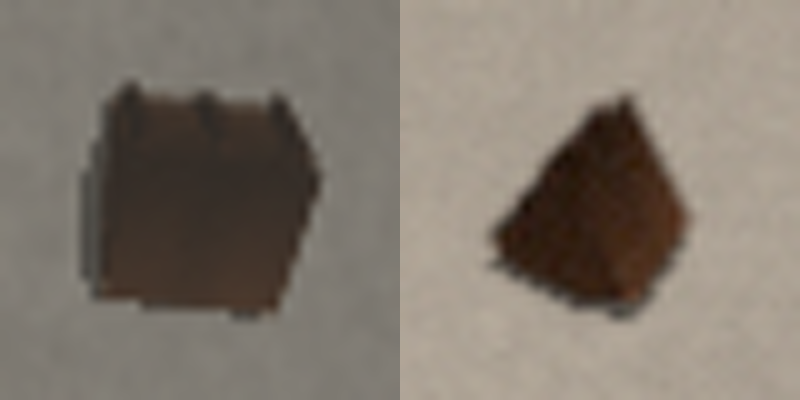

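View pics/board.png

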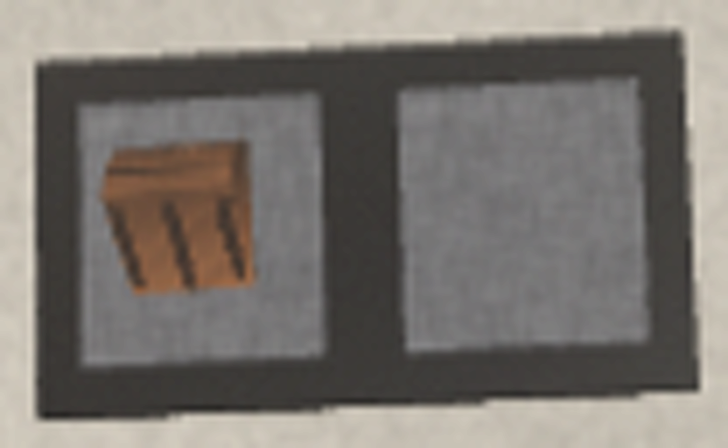

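Picture findings: in the rest crop (top half, 10x) the heel corners are near (93,297) and (278,312), and the right toe corner is near (320,180). In the board crop (7x) the free patch corners are (398,90), (638,76), (650,340) and (406,352). The board corners are (37,63), (683,32), (698,388) and (37,418).

```bash
cat >> h.py <<'E'
from scipy.spatial.transform import Rotation as Ro
def goal(P,yaw,tilt):
    """tool pointing down, y along the rest's length (yaw of rest, deg); tilt>0: points outward (+x)"""
    y=np.radians(yaw);t=np.radians(tilt)
    x=np.array([np.cos(y),np.sin(y),0]);yy=np.array([np.sin(y),-np.cos(y),0])
    z=np.array([0,0,-1])*np.cos(t)+x*np.sin(t);R=np.c_[np.cross(yy,z),yy,z]
    return np.array(P)-.006*z,Ro.from_matrix(R)
def pose():
    s=manip.get_state();q=s["tool_rot"];return s["eef_pos"],Ro.from_quat([*q[1:],q[0]]),s
def delta(P,yaw,tilt,frm=None):
    p,R=frm or pose()[:2]; g,G=goal(P,yaw,tilt)
    rv=(G*R.inv()).as_rotvec()/np.pi
    return np.r_[(g-p)/.8,rv].round(4).tolist(), np.degrees(np.linalg.norm(rv)*np.pi).round(1)
E
python3 - <<'E'
from h import *
f=lambda x,y,k,ox,oy:(ox+(x+.5)/k-.5,oy+(y+.5)/k-.5)
P=np.array([onz("top",*f(x,y,7,160,138),.012) for x,y in[(398,90),(638,76),(650,340),(406,352)]])
B=np.array([onz("top",*f(x,y,7,160,138),.012) for x,y in[(37,63),(683,32),(698,388),(37,418)]])
for Q in(P,B):
    print(Q.round(4).tolist(),"c",Q.mean(0).round(4))
    for i in range(4):
        d=Q[(i+1)%4]-Q[i];print(np.linalg.norm(d).round(4),np.degrees(np.arctan2(d[1],d[0])).round(1))
H=[onz("top",*f(x,y,10,307,166),.008) for x,y in[(93,297),(278,312)]]
T=onz("top",*f(320,180,10,307,166),.06)
C=onz("top",*f(285,95,10,307,166),.010)
d=H[1]-H[0];print("heel",H,np.linalg.norm(d),"yaw",np.degrees(np.arctan2(d[1],d[0]))+90,"toeR",T,"crestR",C)
yaw=np.arctan2(d[1],d[0])+np.pi/2;ux=np.array([np.cos(yaw),np.sin(yaw),0]);uy=np.array([-ux[1],ux[0],0])
toe=(H[0]+H[1])/2+.03*ux;toe[2]=.06
print("toe mid",toe,"toeR pred",toe-.025*uy)
for sgn in(1,-1):print("side px of toe end",((proj("side",toe+sgn*.025*uy)-[256,142]+.5)*10+400*np.array([1,0])).round(), ((proj("side",toe-.03*ux+sgn*.025*uy-[0,0,.052])-[256,142]+.5)*10+[400,0]).round())
for n,px,z in(("tumbler",(408,222),0),("carton",(293,138),.028),("jar",(338,135),.055),("tube",(196,231),.01),("plug",(266,246),.022)):print(n,onz("top",*px,z).round(3))
E
```

```text
[[0.6509, 0.1566, 0.012], [0.6588, 0.0573, 0.012], [0.5484, 0.0496, 0.012], [0.5413, 0.1488, 0.012]] c [0.5998 0.1031 0.012 ]
0.0995 -85.4
0.1107 -176.0
0.0995 94.1
0.1099 4.0
[[0.6595, 0.3075, 0.012], [0.6779, 0.0392, 0.012], [0.5291, 0.0297, 0.012], [0.5109, 0.2981, 0.012]] c [0.5944 0.1686 0.012 ]
0.269 -86.1
0.1491 -176.4
0.269 93.9
0.1489 3.6
heel [array([ 0.52678755, -0.13082369,  0.008     ]), array([ 0.52366324, -0.18301031,  0.008     ])] 0.052280066013304566 yaw -3.4260959815391487 toeR [ 0.55293395 -0.18417871  0.06      ] crestR [ 0.58586584 -0.1852498   0.01      ]
toe mid [ 0.55517177 -0.15870983  0.06      ] toeR pred [ 0.55367775 -0.18366515  0.06      ]
side px of toe end [564. 174.] [632. 304.]
side px of toe end [623.  91.] [688. 220.]
tumbler [ 0.458 -0.39   0.   ]
carton [ 0.688 -0.063  0.028]
jar [ 0.69  -0.185  0.055]
tube [0.418 0.205 0.01 ]
plug [0.381 0.008 0.022]
```

Measured: toe middle at (0.555, -0.159) with yaw -3.4°, patch at (0.600, 0.103) with board yaw about 3.9°. Sizes and the predicted side-view pixels agree. Plan: grip the end faces with the tool tilted 40° inward, turn it over the heel, then settle it flat.

```bash
python3 - <<'E'
from h import *
print(delta([.5635+.09,-.163,.027+.12],-3.4,-40))
print(delta([.5635,-.159,.027],-3.4,-40))
E
```

```text
([0.5052, 0.5775, -0.1297, -0.0368, 0.2209, -0.1354], np.float64(47.1))
([0.3927, 0.5825, -0.2797, -0.0368, 0.2209, -0.1354], np.float64(47.1))
```

move_arm(
  series=[0.505,0.5775,-0.06,-0.0368,0.2209,-0.1354,1,0.505,0.5775,-0.06,-0.0368,0.2209,-0.1354,1,0.505,0.5775,-0.06,-0.0368,0.2209,-0.1354,1,0.505,0.5775,-0.06,-0.0368,0.2209,-0.1354,1,0.505,0.5775,-0.06,-0.0368,0.2209,-0.1354,1,0.505,0.5775,-0.06,-0.0368,0.2209,-0.1354,1,0.505,0.5775,-0.06,-0.0368,0.2209,-0.1354,1,0.505,0.5775,-0.06,-0.0368,0.2209,-0.1354,1],
  grip_force=30,
)

```text
clock: 1.1
eef_pos: [0.5798, -0.2518, 0.2169]
tool_rot: [-0.009, 0.939, -0.028, -0.342]
force: [0.1, -0.2, -0.5]
grip_width: 0.998
finger_force: 0.0
```

```bash
python3 - <<'E'
from h import *
p,R,s=pose();print(s["clock"],p,R.as_matrix().round(3).tolist(),s["joint_pos"].round(2))
print(delta([.5635+.077,-.163,.027+.092],-3.4,-40))
E
```

```text
1.1 [ 0.57982562 -0.25184565  0.21689844] [[0.764, -0.058, -0.642], [-0.045, -0.998, 0.036], [-0.643, 0.001, -0.766]] [ 0.2   0.81  0.1   1.23  0.08  1.78 -1.35]
([0.0807, 0.1108, -0.1166, 0.0004, -0.0002, -0.0003], np.float64(0.1))
```

move_arm(
  series=[0.08,0.11,-0.05,0,0,0,1,0.08,0.11,-0.08,0,0,0,1,0.08,0.11,-0.115,0,0,0,1,0.08,0.11,-0.115,0,0,0,1,0.08,0.11,-0.115,0,0,0,1,0.08,0.11,-0.115,0,0,0,1,0.08,0.11,-0.115,0,0,0,1,0.08,0.11,-0.115,0,0,0,1],
)

```text
clock: 2.1
eef_pos: [0.6429, -0.1658, 0.1263]
tool_rot: [-0.009, 0.939, -0.028, -0.341]
force: [-0.3, 0.4, 0.2]
grip_width: 0.996
finger_force: 0.0
```

```bash
python3 - <<'E'
from h import *
p,R,s=pose();print(s["clock"],p,s["joint_pos"].round(2))
print(delta([.5635,-.159,.027],-3.4,-40))
E
```

```text
2.1 [ 0.64293473 -0.16583297  0.12631822] [ 0.1   0.96  0.07  1.14  0.01  1.73 -1.47]
([-0.0945, 0.0083, -0.1184, 0.0005, 0.0004, -0.0002], np.float64(0.1))
```

move_arm(
  series=[-0.0236,0.0083,-0.0296,0,0,0,1,-0.047,0.0083,-0.059,0,0,0,1,-0.065,0.0083,-0.081,0,0,0,1,-0.08,0.0083,-0.1,0,0,0,1,-0.09,0.0083,-0.112,0,0,0,1,-0.0945,0.0083,-0.1184,0,0,0,1,-0.0945,0.0083,-0.1184,0,0,0,1,-0.0945,0.0083,-0.1184,0,0,0,1],
)

```text
clock: 3.1
eef_pos: [0.5679, -0.1589, 0.0313]
tool_rot: [-0.009, 0.94, -0.028, -0.341]
force: [-0.7, -0.0, -0.5]
grip_width: 1.002
finger_force: 0.0
```

```bash
python3 - <<'E'
from h import *
p,R,s=pose();print(s["clock"],p+.006*R.as_matrix()[:,2])
a=manip.capture("top")[120:220,270:390,::-1];b=manip.capture("side")[100:200,215:335,::-1]
cv2.imwrite("pics/g1.png",cv2.resize(np.vstack([a,b]),None,fx=3,fy=3,interpolation=2))
E
```

```text
3.1 [ 0.56408337 -0.15867585  0.02672458]
```

View pics/g1.png

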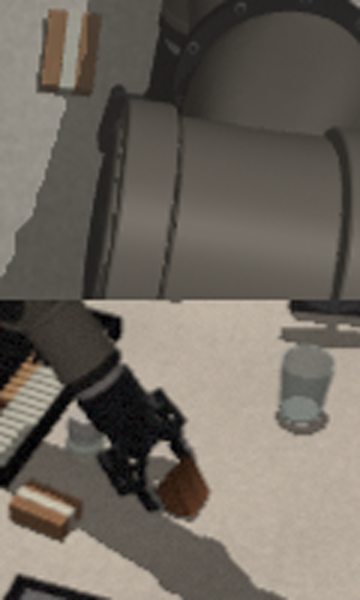

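The fingers straddle the rest's end faces (side view, around (180,485) in the crop). The top view is hidden by the arm. Closing now.

move_arm(
  series=[0,0,0,0,0,0,0.65,0,0,0,0,0,0,0.6,0,0,0,0,0,0,0.5,0,0,0,0,0,0,0.3,0,0,0,0,0,0,0,0,0,0,0,0,0,0,0,0,0,0,0,0,0,0,0,0,0,0,0,0],
  grip_force=40,
)

```text
clock: 4.2
eef_pos: [0.5674, -0.159, 0.0311]
tool_rot: [-0.009, 0.939, -0.028, -0.342]
force: [2.1, -0.2, 4.7]
grip_width: 0.577
finger_force: 41.7
```

```bash
python3 - <<'E'
from h import *
p,R,s=pose();print(s["clock"],p+.006*R.as_matrix()[:,2],s["force"])
print(delta([.55,-.158,.18],-3.4,-40))
for t in (10,45,50):print(t,delta([.55,-.158,.18],-3.4,t))
E
```

```text
4.2 [ 0.56354895 -0.15877856  0.02651904] [ 2.07568127 -0.15899897  4.7102622 ]
([-0.0169, 0.001, 0.1918, 0.0005, 0.0001, -0.0003], np.float64(0.1))
10 ([-0.023, 0.0013, 0.1935, -0.0159, -0.2771, -0.0001], np.float64(50.0))
45 ([-0.027, 0.0016, 0.1914, -0.0274, -0.4713, 0.0001], np.float64(85.0))
50 ([-0.0275, 0.0016, 0.1909, -0.029, -0.499, 0.0001], np.float64(90.0))
```

move_arm(
  series=[0,0,0.03,0,0,0,0,0,0,0.07,0,0,0,0,0,0,0.13,0,0,0,0,0,0,0.19,0,0,0,0,-0.01,0,0.19,-0.003,-0.05,0,0,-0.015,0,0.19,-0.006,-0.1,0,0,-0.02,0.001,0.19,-0.009,-0.15,0,0,-0.023,0.0013,0.19,-0.012,-0.2,0,0],
)

```text
clock: 5.2
eef_pos: [0.5486, -0.1579, 0.1845]
tool_rot: [0.0, 0.999, -0.03, -0.031]
force: [0.5, -0.0, -1.2]
grip_width: 0.581
finger_force: 41.4
```

```bash
python3 - <<'E'
from h import *
p,R,s=pose();print(s["clock"],p+.006*R.as_matrix()[:,2],s["force"],s["joint_pos"].round(2),s["grip_width"])
for t in (30,50,60):print(t,delta([.55,-.158,.18],-3.4,t))
E
```

```text
5.2 [ 0.54823139 -0.15784389  0.17852656] [ 0.52381014 -0.00988233 -1.24469995] [ 0.15  0.41  0.02  1.84  0.    0.95 -1.46] 0.5814048768614065
30 ([-0.002, 0.0, 0.0009, -0.0104, -0.1861, 0.0003], np.float64(33.5))
50 ([-0.004, 0.0002, -0.0008, -0.017, -0.297, 0.0004], np.float64(53.5))
60 ([-0.0047, 0.0002, -0.0019, -0.0203, -0.3525, 0.0005], np.float64(63.5))
```

move_arm(
  series=[-0.002,0,0,-0.004,-0.06,0,0,-0.003,0,0,-0.007,-0.12,0,0,-0.004,0,0,-0.01,-0.18,0,0,-0.004,0,0,-0.014,-0.24,0,0,-0.0045,0,-0.0013,-0.0187,-0.325,0,0,-0.0045,0,-0.0013,-0.0187,-0.325,0,0,-0.0045,0,-0.0013,-0.0187,-0.325,0,0,-0.0045,0,-0.0013,-0.0187,-0.325,0,0],
)

```text
clock: 6.2
eef_pos: [0.5453, -0.1749, 0.2315]
tool_rot: [-0.024, 0.938, -0.015, 0.346]
force: [0.1, 0.3, -1.8]
grip_width: 0.577
finger_force: 41.6
```

```bash
python3 - <<'E'
from h import *
p,R,s=pose();print(s["clock"],p+.006*R.as_matrix()[:,2],R.as_matrix()[:,2],s["force"],s["joint_pos"].round(2),s["grip_width"])
a=manip.capture("top")[130:230,260:380,::-1];b=manip.capture("side")[60:160,215:335,::-1]
cv2.imwrite("pics/g2.png",cv2.resize(np.hstack([a,b]),None,fx=3.3,fy=3.3,interpolation=2))
E
```

```text
6.2 [ 0.54924561 -0.17467889  0.22699143] [ 0.64969481  0.0353263  -0.75937389] [ 0.12305261  0.25220432 -1.83847675] [ 0.74  0.19 -0.44  2.26 -1.29  0.17 -0.04] 0.5770786331854612
```

View pics/g2.png

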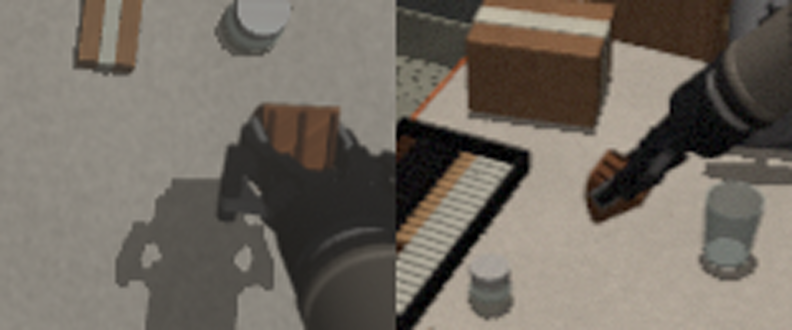

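The side view shows the rest held at its ends, turned about 80°. Joint 6 sits at its limit (0.17), so I'll move to a more favourable spot with the tool's yaw radial and tilted about 35°, and finish the turn against the bench.

```bash
python3 - <<'E'
from h import *
for z,t in((.14,10),(.14,20),(.10,33)):print(delta([.62,-.24,z],-21,t))
E
```

```text
([0.0937, -0.0756, -0.1071, 0.0155, 0.1702, -0.1031], np.float64(35.9))
([0.0925, -0.0751, -0.1074, 0.0046, 0.1155, -0.1061], np.float64(28.2))
([0.0911, -0.0746, -0.1582, -0.0095, 0.0443, -0.1092], np.float64(21.3))
```

move_arm(
  series=[0.0937,-0.0756,-0.1,0.0155,0.1702,-0.1031,0,0.0937,-0.0756,-0.1,0.0155,0.1702,-0.1031,0,0.0937,-0.0756,-0.1,0.0155,0.1702,-0.1031,0,0.0937,-0.0756,-0.1,0.0155,0.1702,-0.1031,0,0.0937,-0.0756,-0.1,0.0155,0.1702,-0.1031,0,0.0925,-0.0751,-0.107,0.0046,0.1155,-0.1061,0,0.0925,-0.0751,-0.107,0.0046,0.1155,-0.1061,0,0.0925,-0.0751,-0.107,0.0046,0.1155,-0.1061,0],
)

```text
clock: 7.3
eef_pos: [0.6202, -0.2347, 0.1459]
tool_rot: [0.029, 0.969, -0.176, 0.169]
force: [0.8, -0.4, -0.6]
grip_width: 0.582
finger_force: 41.8
```

```bash
cat >> h.py <<'E'
def rep():
    p,R,s=pose();M=R.as_matrix();print(s["clock"],"P",(p+.006*M[:,2]).round(4),"tilt",np.degrees(np.arccos(-M[2,2])).round(1),"yaw",np.degrees(np.arctan2(M[0,1],-M[1,1])).round(1),"F",s["force"].round(1),"q",s["joint_pos"].round(2),"w",round(s["grip_width"],3))
E
python3 - <<'E'
from h import *
rep()
for z,t in((.075,33),(.075,38),(.045,33)):print(delta([.62,-.24,z],-21,t))
E
```

```text
7.3 P [ 0.6221 -0.2354  0.1402] tilt 19.8 yaw -20.6 F [ 0.8 -0.4 -0.6] q [-0.09  0.48  0.45  1.97 -0.44  0.42 -1.28] w 0.582
([-0.004, -0.0052, -0.0823, -0.0271, -0.0684, -0.0025], np.float64(13.2))
([-0.0045, -0.005, -0.0827, -0.037, -0.0943, -0.0025], np.float64(18.2))
([-0.004, -0.0052, -0.1198, -0.0271, -0.0684, -0.0025], np.float64(13.2))
```

move_arm(
  series=[-0.002,-0.003,-0.02,-0.014,-0.034,-0.001,0,-0.004,-0.005,-0.04,-0.027,-0.068,-0.0025,0,-0.004,-0.005,-0.06,-0.027,-0.068,-0.0025,0,-0.004,-0.005,-0.082,-0.027,-0.068,-0.0025,0,-0.004,-0.005,-0.082,-0.027,-0.068,-0.0025,0,-0.004,-0.005,-0.082,-0.027,-0.068,-0.0025,0,-0.004,-0.005,-0.082,-0.027,-0.068,-0.0025,0,-0.004,-0.005,-0.082,-0.027,-0.068,-0.0025,0],
)

```text
clock: 8.3
eef_pos: [0.6304, -0.2446, 0.1057]
tool_rot: [0.047, 0.95, -0.177, 0.253]
force: [1.0, -0.5, -1.4]
grip_width: 0.576
finger_force: 41.9
```

```bash
python3 - <<'E'
from h import *
rep()
P=pose()[0]
for t in (25,28,33):print(delta([.61,-.236,.045],-21,t),delta([.575,-.223,.028],-21,t))
a=manip.capture("top")[150:250,290:410,::-1];b=manip.capture("side")[80:180,230:350,::-1]
cv2.imwrite("pics/g3.png",cv2.resize(np.hstack([a,b]),None,fx=3.3,fy=3.3,interpolation=2))
E
```

```text
8.3 P [ 0.6332 -0.2457  0.1005] tilt 29.9 yaw -21.1 F [ 1.  -0.5 -1.4] q [-0.11  0.55  0.46  2.08 -1.36  0.17 -0.39] w 0.576
([-0.0285, 0.0119, -0.0691, 0.0095, 0.0253, 0.0006], np.float64(4.9)) ([-0.0722, 0.0282, -0.0903, 0.0095, 0.0253, 0.0006], np.float64(4.9))
([-0.0288, 0.0121, -0.0692, 0.0035, 0.0097, 0.0006], np.float64(1.9)) ([-0.0725, 0.0283, -0.0905, 0.0035, 0.0097, 0.0006], np.float64(1.9))
([-0.0293, 0.0123, -0.0696, -0.0064, -0.0162, 0.0005], np.float64(3.1)) ([-0.0731, 0.0285, -0.0908, -0.0064, -0.0162, 0.0005], np.float64(3.1))
```

View pics/g3.png

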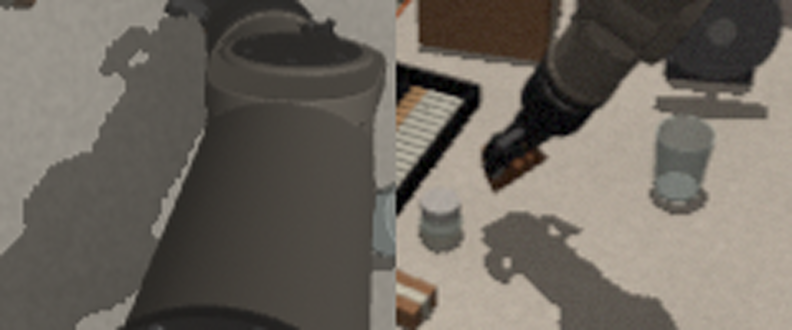

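The side view (rest at about (515,165) in the crop) shows the rest still firmly held. Tilt is limited to about 30° here. More radius should allow more, so I'll check the free area farther out.

```bash
python3 - <<'E'
from h import *
for n,px,z in(("boxBL",(303,118),0),("boxBR",(428,120),0),("boxBRtop",(428,120),.03),("brown",(470,132),0),("jar",(338,137),.02)):print(n,onz("top",*px,z).round(3))
print(proj("top",np.array([.69,-.36,0])),proj("side",np.array([.69,-.36,0])))
for z,t in((.10,30),(.08,42)):print(delta([.69,-.36,z],-27.5,t))
E
```

```text
boxBL [ 0.758 -0.095  0.   ]
boxBR [ 0.758 -0.461  0.   ]
boxBRtop [ 0.747 -0.447  0.03 ]
brown [ 0.724 -0.58   0.   ]
jar [ 0.695 -0.193  0.02 ]
[394.22990331 141.82006907] [262.10167973 126.30966914]
([0.0714, -0.1426, -0.0003, -0.0004, -0.0008, -0.0356], np.float64(6.4))
([0.0702, -0.142, -0.0262, -0.0279, -0.0616, -0.0355], np.float64(13.7))
```

move_arm(
  series=[0.02,-0.04,0.02,0,0,-0.01,0,0.04,-0.08,0.02,0,0,-0.02,0,0.065,-0.14,0.01,0,0,-0.035,0,0.065,-0.14,0,0,0,-0.035,0,0.065,-0.14,-0.01,-0.014,-0.03,-0.035,0,0.065,-0.14,-0.026,-0.028,-0.06,-0.0355,0,0.065,-0.14,-0.026,-0.028,-0.06,-0.0355,0,0.065,-0.14,-0.026,-0.028,-0.06,-0.0355,0],
)

```text
clock: 9.4
eef_pos: [0.7064, -0.3701, 0.1234]
tool_rot: [0.077, 0.923, -0.226, 0.302]
force: [-0.2, 0.0, -1.2]
grip_width: 0.577
finger_force: 44.9
```

```bash
python3 - <<'E'
from h import *
rep()
for z,t in((.06,40),(.06,35)):print(delta([.685,-.36,z],-27.5,t))
E
```

```text
9.4 P [ 0.7096 -0.3717  0.1185] tilt 36.3 yaw -27.7 F [-0.2  0.  -1.2] q [ 0.06  0.66  0.43  1.85 -1.37  0.17 -0.41] w 0.577
([-0.0311, 0.0148, -0.0735, -0.0079, -0.0193, 0.0009], np.float64(3.7))
([-0.0306, 0.0146, -0.0731, 0.005, 0.0054, 0.0008], np.float64(1.3))
```

move_arm(
  series=[-0.03,0.0146,0,0.012,0.02,0.0008,0,-0.03,0.0146,-0.02,0.012,0.02,0.0008,0,-0.03,0.0146,-0.04,0.012,0.02,0.0008,0,-0.03,0.0146,-0.06,0.012,0.02,0.0008,0,-0.03,0.0146,-0.075,0.012,0.02,0.0008,0,-0.03,0.0146,-0.083,0.012,0.02,0.0008,0,-0.03,0.0146,-0.083,0.012,0.02,0.0008,0,-0.03,0.0146,-0.083,0.012,0.02,0.0008,0],
)

```text
clock: 10.4
eef_pos: [0.686, -0.3592, 0.0612]
tool_rot: [0.064, 0.935, -0.228, 0.263]
force: [-0.2, 0.0, -1.5]
grip_width: 0.573
finger_force: 45.1
```

```bash
python3 - <<'E'
from h import *
rep()
print(delta([.685,-.36,.046],-27.5,30))
b=manip.capture("side")[80:160,215:315,::-1]
cv2.imwrite("pics/g4.png",cv2.resize(b,None,fx=6,fy=6,interpolation=2))
E
```

```text
10.4 P [ 0.6888 -0.3606  0.056 ] tilt 31.4 yaw -27.4 F [-0.2  0.  -1.5] q [ 0.11  0.72  0.37  1.86 -1.37  0.17 -0.41] w 0.573
([-0.0046, 0.0007, -0.0125, 0.0034, 0.0067, -0.0006], np.float64(1.4))
```

View pics/g4.png

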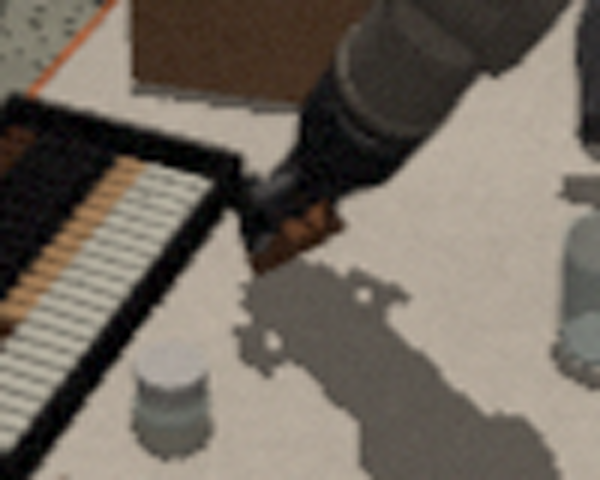

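move_arm(
  series=[0,0,-0.01,0.007,0.014,0,0,0,0,-0.0175,0.008,0.0157,0,0,-0.009,0.0046,-0.0213,0.008,0.0157,0,0,-0.0155,0.008,-0.0225,0.008,0.0157,0,0,-0.022,0.0116,-0.0263,0.008,0.0157,0,0,-0.029,0.015,-0.0313,0.008,0.0157,0,0,-0.0355,0.0186,-0.0363,0.008,0.0157,0,0,-0.04,0.021,-0.0385,0.008,0.0157,0,0],
  grip_force=20,
)

```text
clock: 11.45
eef_pos: [0.6602, -0.3465, 0.0384]
tool_rot: [0.058, 0.942, -0.229, 0.24]
force: [5.5, -3.6, 11.3]
grip_width: 0.576
finger_force: 53.4
```

```bash
python3 - <<'E'
from h import *
rep()
b=manip.capture("side")[80:160,215:315,::-1]
cv2.imwrite("pics/g5.png",cv2.resize(b,None,fx=6,fy=6,interpolation=2))
E
```

```text
11.45 P [ 0.6628 -0.3478  0.0331] tilt 28.6 yaw -27.4 F [ 5.5 -3.6 11.3] q [ 0.12  0.73  0.36  1.91 -1.37  0.17 -0.4 ] w 0.576
```

View pics/g5.png

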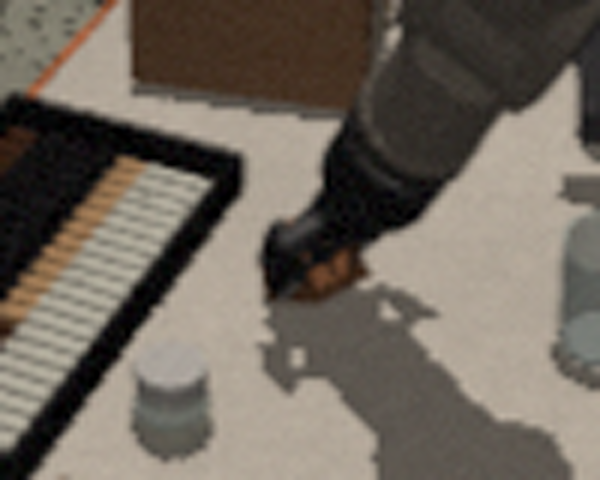

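move_arm(
  series=[-0.003,0.0015,-0.003,0,0,0,0,-0.005,0.003,-0.006,0,0,0,0,-0.007,0.004,-0.008,0,0,0,0,-0.008,0.004,-0.009,0,0,0,0,-0.008,0.004,-0.009,0,0,0,0,-0.008,0.004,-0.009,0,0,0,0,-0.008,0.004,-0.009,0,0,0,0,-0.008,0.004,-0.009,0,0,0,0],
)

```text
clock: 12.5
eef_pos: [0.6556, -0.3441, 0.0337]
tool_rot: [0.057, 0.943, -0.23, 0.235]
force: [-0.2, -1.5, 18.1]
grip_width: 0.579
finger_force: 56.2
```

```bash
python3 - <<'E'
from h import *
rep()
E
```

```text
12.5 P [ 0.6581 -0.3454  0.0284] tilt 28.0 yaw -27.4 F [-0.2 -1.5 18.1] q [ 0.12  0.73  0.36  1.91 -1.37  0.17 -0.4 ] w 0.579
```

move_arm(
  series=[-0.002,0.001,-0.003,0,0,0,0,-0.004,0.002,-0.005,0,0,0,0,-0.005,0.0025,-0.006,0,0,0,0,-0.005,0.0025,-0.006,0,0,0,0,-0.005,0.0025,-0.006,0,0,0,0,-0.005,0.0025,-0.006,0,0,0,0,-0.005,0.0025,-0.006,0,0,0,0,-0.005,0.0025,-0.006,0,0,0,0],
)

```text
clock: 13.5
eef_pos: [0.6531, -0.3428, 0.0306]
tool_rot: [0.056, 0.943, -0.23, 0.233]
force: [1.4, -1.0, 16.0]
grip_width: 0.581
finger_force: 57.0
```

```bash
python3 - <<'E'
from h import *
rep()
b=manip.capture("side")[105:145,245:295,::-1]
cv2.imwrite("pics/g6.png",cv2.resize(b,None,fx=12,fy=12,interpolation=2))
E
```

```text
13.5 P [ 0.6556 -0.3441  0.0253] tilt 27.7 yaw -27.4 F [ 1.4 -1.  16. ] q [ 0.12  0.73  0.35  1.92 -1.37  0.17 -0.4 ] w 0.581
```

View pics/g6.png

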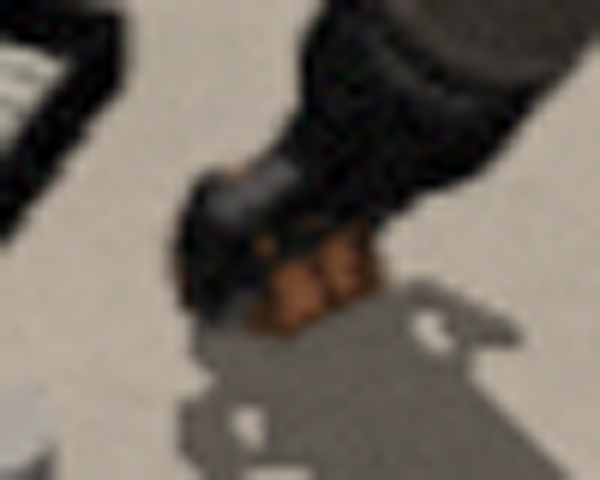

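The side crop shows the toe edge on the bench, from about (270,335) to (380,290), and the rest nearly flat. I have now used all 10 views, so from here I rely on numeric measurements only. One last small press, then a gentle release.

move_arm(
  series=[-0.001,0.0005,-0.002,0,0,0,0,-0.001,0.0005,-0.0025,0,0,0,0,-0.001,0.0005,-0.0025,0,0,0,0,-0.001,0.0005,-0.0025,0,0,0,0,-0.001,0.0005,-0.0015,0,0,0,0.6,-0.001,0.0005,-0.001,0,0,0,0.65,-0.001,0.0005,-0.001,0,0,0,0.8,-0.001,0.0005,0,0,0,0,0.9],
)

```text
clock: 14.55
eef_pos: [0.6477, -0.3394, 0.0246]
tool_rot: [0.055, 0.945, -0.23, 0.227]
force: [-1.2, -0.6, -0.2]
grip_width: 0.896
finger_force: 0.0
```

```bash
python3 - <<'E'
from h import *
rep()
for d,t in((.05,27.7),(.12,0)):
    M=pose()[1].as_matrix()[:,2];print(delta(pose()[0]+.006*M-d*M,-27.4,t))
E
```

```text
14.55 P [ 0.6501 -0.3407  0.0193] tilt 27.0 yaw -27.4 F [-1.2 -0.6 -0.2] q [ 0.12  0.74  0.35  1.92 -1.37  0.17 -0.4 ] w 0.896
([-0.0253, 0.0131, 0.0556, -0.0017, -0.0034, 0.0], np.float64(0.7))
([-0.0575, 0.0298, 0.1344, 0.0691, 0.1333, 0.0], np.float64(27.0))
```

move_arm(
  series=[-0.013,0.0065,0.028,0,0,0,1,-0.0253,0.0131,0.0556,0,0,0,1,-0.05,0.026,0.11,0.03,0.06,0,1,-0.08,0.05,0.17,0.07,0.133,0,1,-0.15,0.1,0.2,0.07,0.133,0,1,-0.2,0.2,0.2,0.07,0.133,0,1,-0.2,0.25,0.2,0.07,0.133,0.05,1,-0.2,0.3,0.2,0.07,0.133,0.1,1],
)

```text
clock: 15.55
eef_pos: [0.4869, -0.0991, 0.1849]
tool_rot: [-0.038, 0.996, -0.086, 0.007]
force: [1.2, 1.0, -0.2]
grip_width: 1.002
finger_force: 0.0
```

```bash
python3 - <<'E'
from h import *
rep()
def corners(n,x0,x1,y0,y1):
    im=manip.capture(n);cv2.imwrite(f"pics/n_{n}.png",im[:,:,::-1])
    hsv=cv2.cvtColor(im,cv2.COLOR_RGB2HSV)
    m=np.zeros(im.shape[:2],np.uint8)
    sub=hsv[y0:y1,x0:x1];m[y0:y1,x0:x1]=((sub[...,0]<20)&(sub[...,1]>95)&(sub[...,2]<215))*255
    c=max(cv2.findContours(m,0,1)[0],key=cv2.contourArea)
    print(n,cv2.contourArea(c),cv2.boundingRect(c),cv2.approxPolyDP(cv2.convexHull(c),1.5,True)[:,0].tolist())
    return im
P=np.array([.645,-.338,0.])
for n in("top","side"):
    u,v=proj(n,P).astype(int);print(u,v);corners(n,u-25,u+25,v-25,v+25)
    u,v=proj(n,np.array([.591,.235,.02])).astype(int);corners(n,u-25,u+25,v-25,v+25)
E
```

```text
15.55 P [ 0.487  -0.0987  0.1789] tilt 4.4 yaw -9.9 F [ 1.2  1.  -0.2] q [-0.69  0.44  1.04  2.09 -0.59  0.91 -1.04] w 1.002
387 156
top 273.5 (378, 142, 26, 24) [[403, 149], [402, 154], [392, 165], [379, 159], [378, 156], [388, 142]]
top 305.0 (175, 159, 21, 21) [[193, 159], [195, 178], [179, 179], [175, 166], [176, 161]]
270 132
side 165.5 (260, 120, 19, 17) [[273, 120], [278, 132], [268, 136], [260, 129], [262, 125]]
side 338.5 (203, 227, 23, 25) [[214, 227], [217, 227], [225, 238], [221, 251], [203, 246], [210, 230]]
```

```bash
cat >> h.py <<'E'
def mask(im,P,r=26):
    return None
def model(c,yaw,z0=0):
    y=np.radians(yaw);ux=np.array([np.cos(y),np.sin(y),0]);uy=np.array([-ux[1],ux[0],0]);c=np.array([c[0],c[1],z0])
    return {k+s:c+a*ux+d*uy+np.array([0,0,b]) for k,a,b in(("toe",-.03,0),("heel",.03,0),("crest",0,.052)) for s,d in(("L",.025),("R",-.025))}
E
python3 - <<'E'
from h import *
A=onz("top",379,159,0);B=onz("top",392,165.5,0)
C=onz("top",388,142,.052);D=onz("top",403,149,.052)
for p,q in((A,B),(C,D)):
    d=p-q;print(p.round(4),q.round(4),np.linalg.norm(d).round(4),np.degrees(np.arctan2(d[1],d[0])).round(1)-90,((p+q)/2).round(4))
yaw=-26.5
ux=np.array([np.cos(np.radians(yaw)),np.sin(np.radians(yaw)),0])
c=((A+B)/2+.03*ux+(C+D)/2)/2;print("c",c)
for n in("top","side"):
    print(n,{k:proj(n,p).round(1).tolist() for k,p in model(c,yaw).items()})
E
```

```text
[ 0.6378 -0.3144  0.    ] [ 0.6193 -0.3511  0.    ] 0.041 -26.799999999999997 [ 0.6285 -0.3327  0.    ]
[ 0.6739 -0.3236  0.052 ] [ 0.6547 -0.3639  0.052 ] 0.0447 -25.400000000000006 [ 0.6643 -0.3437  0.052 ]
c [ 0.65984898 -0.34493516  0.026     ]
top {'toeL': [377.1, 156.8], 'toeR': [393.0, 164.7], 'heelL': [385.8, 139.1], 'heelR': [401.6, 146.8], 'crestL': [387.7, 143.0], 'crestR': [404.3, 151.2]}
side {'toeL': [267.6, 136.4], 'toeR': [276.7, 131.5], 'heelL': [258.1, 129.1], 'heelR': [267.2, 124.4], 'crestL': [263.1, 122.5], 'crestR': [272.5, 117.7]}
```

```bash
python3 - <<'E'
from h import *
for nm,c,yaw,z in(("nb",(.591,.2348),3.9,.012),("rest",(.660,-.345),-26.5,0)):
  for n in("top","side"):
    im=cv2.imread(f"pics/n_{n}.png")[:,:,::-1].copy()
    k=model(c,yaw,z);hull=cv2.convexHull(np.array([proj(n,p) for p in k.values()],np.float32))
    L=cv2.cvtColor(im,cv2.COLOR_RGB2LAB).astype(int)
    m=((L[...,2]-128>7)&(L[...,0]<150)).astype(np.uint8)
    lab=np.zeros_like(m);cv2.fillConvexPoly(lab,hull.round().astype(int),1)
    x,y,w,h=cv2.boundingRect(hull);roi=np.zeros_like(m);roi[y-5:y+h+5,x-5:x+w+5]=1
    m&=roi;nl,l,st,ce=cv2.connectedComponentsWithStats(m);i=1+st[1:,4].argmax()
    M=cv2.moments(hull)
    print(nm,n,"obs box",st[i].tolist(),ce[i].round(1),"pred",(x,y,w,h),cv2.contourArea(hull).__round__(),(M["m10"]/M["m00"],M["m01"]/M["m00"]))
E
```

```text
nb top obs box [175, 159, 21, 21, 333] [185.6 168.2] pred (175, 159, 23, 22) 396 (187.41445357404262, 170.10967656900547)
nb side obs box [203, 227, 24, 26, 382] [214.8 240.2] pred (203, 225, 26, 27) 351 (216.63381142810704, 239.978768288172)
rest top obs box [377, 141, 28, 26, 358] [390.9 153.5] pred (377, 139, 28, 26) 393 (390.5267265036807, 152.0485200625985)
rest side obs box [260, 119, 19, 19, 229] [269.1 128.1] pred (258, 117, 19, 20) 199 (268.1684877099892, 127.59749431408902)
```

The rest is flat: its side-view box sits against its model the same way the neighbour's does. It is centred at about (0.657, -0.346) with yaw about -27°. Now a straight-down regrasp.

```bash
python3 - <<'E'
from h import *
for z in(.15,.10):print(delta([.659,-.347,z],-27,0))
E
```

```text
([0.2133, -0.3095, -0.0364, -0.0223, 0.0102, -0.0946], np.float64(17.6))
([0.2133, -0.3095, -0.0989, -0.0223, 0.0102, -0.0946], np.float64(17.6))
```

move_arm(
  series=[0.04,-0.06,0,-0.011,0.005,-0.04,1,0.08,-0.12,0,-0.02,0.01,-0.09,1,0.12,-0.18,-0.01,-0.022,0.01,-0.0946,1,0.16,-0.24,-0.02,-0.022,0.01,-0.0946,1,0.2133,-0.3095,-0.0364,-0.0223,0.0102,-0.0946,1,0.2133,-0.3095,-0.0364,-0.0223,0.0102,-0.0946,1,0.2133,-0.3095,-0.0364,-0.0223,0.0102,-0.0946,1,0.2133,-0.3095,-0.0364,-0.0223,0.0102,-0.0946,1],
)

```text
clock: 16.75
eef_pos: [0.6584, -0.3476, 0.156]
tool_rot: [0.0, 0.972, -0.235, -0.0]
force: [-0.5, 0.4, -0.6]
grip_width: 0.996
finger_force: 0.0
```

```bash
python3 - <<'E'
from h import *
rep()
print(delta([.659,-.347,.024],-27,0))
E
```

```text
16.75 P [ 0.6584 -0.3476  0.15  ] tilt 0.1 yaw -27.1 F [-0.5  0.4 -0.6] q [-0.12  0.88  0.93  1.49 -0.74  1.15 -1.1 ] w 0.996
([0.0007, 0.0008, -0.1575, -0.0, -0.0003, 0.0007], np.float64(0.1))
```

move_arm(
  series=[0.0007,0.0008,-0.04,0,0,0,1,0.0007,0.0008,-0.08,0,0,0,1,0.0007,0.0008,-0.115,0,0,0,1,0.0007,0.0008,-0.14,0,0,0,1,0.0007,0.0008,-0.152,0,0,0,1,0.0007,0.0008,-0.157,0,0,0,1,0.0007,0.0008,-0.157,0,0,0,1,0.0007,0.0008,-0.157,0,0,0,0.7],
)

```text
clock: 17.75
eef_pos: [0.6597, -0.3481, 0.0312]
tool_rot: [0.001, 0.972, -0.235, 0.0]
force: [0.2, 0.4, -0.1]
grip_width: 0.812
finger_force: 0.0
```

move_arm(
  series=[0,0,0,0,0,0,0.65,0,0,0,0,0,0,0.6,0,0,0,0,0,0,0.5,0,0,0,0,0,0,0.3,0,0,0,0,0,0,0,0,0,0,0,0,0,0,0,0,0,0,0,0,0,0,0,0,0,0,0,0],
  grip_force=40,
)

```text
clock: 18.75
eef_pos: [0.6596, -0.3478, 0.0307]
tool_rot: [0.0, 0.972, -0.234, -0.0]
force: [-0.4, 0.7, 5.1]
grip_width: 0.583
finger_force: 42.6
```

```bash
python3 - <<'E'
from h import *
rep()
for n in("top","side"):print(n,[proj(n,np.array(p)).round().tolist() for p in((.657,-.346,.03),)])
print(delta([.65,-.34,.15],-27,0),delta([.602,.103,.15],3.9,0))
E
```

```text
18.75 P [ 0.6596 -0.3478  0.0247] tilt 0.0 yaw -27.1 F [-0.4  0.7  5.1] q [-0.08  1.01  0.83  1.54 -0.84  0.98 -1.04] w 0.583
top [[394.0, 150.0]]
side [[268.0, 125.0]]
([-0.012, 0.0098, 0.1566, 0.0002, -0.0001, 0.0007], np.float64(0.1)) ([-0.072, 0.5635, 0.1566, 0.0002, -0.0, 0.1723], np.float64(31.0))
```

move_arm(
  series=[0,0,0.03,0,0,0,0,0,0,0.07,0,0,0,0,0,0,0.12,0,0,0,0,-0.01,0.03,0.15,0,0,0.02,0,-0.02,0.09,0.1566,0,0,0.04,0,-0.03,0.16,0.1566,0,0,0.06,0,-0.04,0.23,0.1566,0,0,0.08,0,-0.05,0.3,0.1566,0,0,0.1,0],
)

```text
clock: 19.75
eef_pos: [0.6188, -0.106, 0.1565]
tool_rot: [0.0, 0.997, -0.079, -0.0]
force: [0.9, 0.3, -1.7]
grip_width: 0.58
finger_force: 42.1
```

```bash
python3 - <<'E'
from h import *
rep()
print(delta([.602,.103,.15],3.9,0))
E
```

```text
19.75 P [ 0.6188 -0.106   0.1505] tilt 0.0 yaw -9.0 F [ 0.9  0.3 -1.7] q [-0.56  0.7   0.93  1.8  -0.66  0.99 -1.08] w 0.58
([-0.021, 0.2613, -0.0007, 0.0001, -0.0, 0.0718], np.float64(12.9))
```

move_arm(
  series=[-0.005,0.06,0,0,0,0.018,0,-0.01,0.12,0,0,0,0.036,0,-0.015,0.18,0,0,0,0.054,0,-0.021,0.24,0,0,0,0.07,0,-0.021,0.2613,0,0,0,0.0718,0,-0.021,0.2613,0,0,0,0.0718,0,-0.021,0.2613,-0.05,0,0,0.0718,0,-0.021,0.2613,-0.08,0,0,0.0718,0],
)

```text
clock: 20.75
eef_pos: [0.6022, 0.0984, 0.0909]
tool_rot: [0.001, 1.0, 0.031, -0.001]
force: [-0.4, 0.4, -0.8]
grip_width: 0.579
finger_force: 42.1
```

```bash
python3 - <<'E'
from h import *
rep()
print(delta([.602,.103,.042],3.9,0),delta([.602,.103,.037],3.9,0))
# where is the rest in the hand: bottom (toe) in side view
im=manip.capture("side");cv2.imwrite("pics/h_side.png",im[:,:,::-1]);P=pose()[0]
L=cv2.cvtColor(im,cv2.COLOR_RGB2LAB).astype(int);m=((L[...,2]-128>7)&(L[...,0]<150)).astype(np.uint8)
k=model((.600,.103),3.9,P[2]-.006-.0247);h=np.array([proj("side",p) for p in k.values()]);print({a:b.round(1).tolist() for a,b in zip(k,h)})
x0,y0=(h.min(0)-6).astype(int);x1,y1=(h.max(0)+6).astype(int);s=m[y0:y1,x0:x1]
n,l,st,ce=cv2.connectedComponentsWithStats(s);i=1+st[1:,4].argmax();print(st[i][:4]+[x0,y0,0,0],st[i][4])
c=max(cv2.findContours((l==i).astype(np.uint8),0,1)[0],key=cv2.contourArea);print((cv2.approxPolyDP(cv2.convexHull(c),1.2,True)[:,0]+[x0,y0]).tolist())
E
```

```text
20.75 P [0.6022 0.0984 0.0849] tilt 0.1 yaw 3.6 F [-0.4  0.4 -0.8] q [-0.84  0.73  0.82  1.88 -0.71  0.85 -1.16] w 0.579
([-0.0003, 0.0057, -0.0536, 0.0007, -0.0003, 0.0017], np.float64(0.3)) ([-0.0003, 0.0057, -0.0598, 0.0007, -0.0003, 0.0017], np.float64(0.3))
{'toeL': [237.5, 210.0], 'toeR': [243.3, 198.7], 'heelL': [220.0, 204.9], 'heelR': [226.2, 193.8], 'crestL': [228.0, 196.8], 'crestR': [234.1, 185.5]}
[232 185  14  24] 221
[[235, 185], [239, 187], [245, 198], [239, 208], [232, 206], [232, 193]]
```

move_arm(
  series=[0.003,0.0057,-0.02,0.0007,0,0.0017,0,0.003,0.0057,-0.035,0.0007,0,0.0017,0,0.003,0.0057,-0.046,0.0007,0,0.0017,0,0.003,0.0057,-0.053,0.0007,0,0.0017,0,0.003,0.0057,-0.057,0.0007,0,0.0017,0,0.003,0.0057,-0.059,0.0007,0,0.0017,0,0.003,0.0057,-0.0605,0.0007,0,0.0017,0,0.003,0.0057,-0.0605,0.0007,0,0.0017,0],
)

```text
clock: 21.8
eef_pos: [0.605, 0.106, 0.0433]
tool_rot: [-0.001, 0.999, 0.036, -0.0]
force: [-0.3, -0.5, -1.1]
grip_width: 0.583
finger_force: 42.1
```

```bash
python3 - <<'E'
from h import *
rep()
E
```

```text
21.8 P [0.605  0.106  0.0373] tilt 0.1 yaw 4.1 F [-0.3 -0.5 -1.1] q [-0.8   0.8   0.75  1.88 -0.77  0.78 -1.11] w 0.583
```

move_arm(
  series=[0,-0.003,0,0,0,-0.001,0,0,-0.003,-0.0005,0,0,-0.001,0,0,-0.003,-0.001,0,0,-0.001,0,0,-0.003,-0.0015,0,0,-0.001,0,0,-0.003,-0.002,0,0,-0.001,0,0,-0.003,-0.002,0,0,-0.001,0,0,-0.003,-0.002,0,0,-0.001,0,0,-0.003,-0.002,0,0,-0.001,0],
)

```text
clock: 22.8
eef_pos: [0.605, 0.1033, 0.0426]
tool_rot: [-0.001, 0.999, 0.034, -0.0]
force: [-4.3, -0.1, 9.7]
grip_width: 0.578
finger_force: 43.5
```

```bash
python3 - <<'E'
from h import *
rep()
E
```

```text
22.8 P [0.605  0.1033 0.0366] tilt 0.1 yaw 3.9 F [-4.3 -0.1  9.7] q [-0.8   0.8   0.75  1.89 -0.77  0.78 -1.11] w 0.578
```

Contact at the predicted height (P z = 0.0366) with about 10 N. I'll release gently and then rise.

move_arm(
  series=[0,0,0.001,0,0,0,0.58,0,0,0.001,0,0,0,0.61,0,0,0.001,0,0,0,0.66,0,0,0.001,0,0,0,0.75,0,0,0.001,0,0,0,0.85,0,0,0.001,0,0,0,0.85,0,0,0.02,0,0,0,0.85,0,0,0.05,0,0,0,0.85],
)

```text
clock: 23.8
eef_pos: [0.6047, 0.1034, 0.0827]
tool_rot: [-0.001, 0.999, 0.034, -0.001]
force: [0.2, -0.0, 0.6]
grip_width: 0.849
finger_force: 0.0
```

move_arm(
  series=[0,0,0.07,0,0,0,0.85,0,0,0.14,0,0,0,0.85,-0.05,-0.06,0.2,0,0,0,0.85,-0.1,-0.12,0.25,0,0,0,0.85,-0.12,-0.19,0.25,0,0,0,0.85,-0.12,-0.26,0.25,0,0,0,0.85,-0.12,-0.33,0.25,0,0,0,0.85,-0.12,-0.4,0.25,0,0,0,0.85],
)

```text
clock: 24.8
eef_pos: [0.5085, -0.2186, 0.2835]
tool_rot: [-0.001, 0.999, 0.034, 0.001]
force: [1.4, 0.3, 0.7]
grip_width: 0.847
finger_force: 0.0
```

```bash
python3 - <<'E'
from h import *
rep()
for n in("top","side"):
  im=manip.capture(n);cv2.imwrite(f"pics/f_{n}.png",im[:,:,::-1])
  ref=cv2.imread(f"pics/{n}0.png")[:,:,::-1]
  L=cv2.cvtColor(im,cv2.COLOR_RGB2LAB).astype(int);m=((L[...,2]-128>7)&(L[...,0]<150)).astype(np.uint8)
  for nm,c in(("nb",(.591,.2348)),("rest",(.600,.103))):
    k=model(c,3.9,.012);h=np.array([proj(n,p) for p in k.values()],np.float32)
    x0,y0=(h.min(0)-7).astype(int);x1,y1=(h.max(0)+7).astype(int)
    nl,l,st,ce=cv2.connectedComponentsWithStats(m[y0:y1,x0:x1]);i=1+st[1:,4].argmax()
    c=max(cv2.findContours((l==i).astype(np.uint8),0,1)[0],key=cv2.contourArea)
    print(n,nm,{a:b.round(1).tolist() for a,b in zip(k,h)},"obs",(cv2.approxPolyDP(cv2.convexHull(c),1.2,True)[:,0]+[x0,y0]).tolist(),"diff0",np.abs(im[y0:y1,x0:x1].astype(int)-ref[y0:y1,x0:x1]).mean().round(1))
E
```

```text
24.8 P [ 0.5085 -0.2186  0.2775] tilt 0.2 yaw 3.9 F [1.4 0.3 0.7] q [-0.52  0.41  1.08  1.87 -0.4   1.11 -0.8 ] w 0.847
top nb {'toeL': [179.89999389648438, 180.8000030517578], 'toeR': [197.3000030517578, 180.0], 'heelL': [179.6999969482422, 160.39999389648438], 'heelR': [196.89999389648438, 159.60000610351562], 'crestL': [175.6999969482422, 166.8000030517578], 'crestR': [193.89999389648438, 165.89999389648438]} obs [[196, 177], [179, 179], [175, 167], [175, 161], [182, 159], [193, 159], [195, 163]] diff0 11.5
top rest {'toeL': [225.89999389648438, 178.6999969482422], 'toeR': [243.39999389648438, 177.89999389648438], 'heelL': [225.3000030517578, 158.1999969482422], 'heelR': [242.60000610351562, 157.39999389648438], 'crestL': [223.8000030517578, 164.5], 'crestR': [242.10000610351562, 163.6999969482422]} obs [[241, 158], [243, 177], [226, 178], [224, 166], [225, 159]] diff0 14.3
side nb {'toeL': [221.6999969482422, 251.60000610351562], 'toeR': [228.10000610351562, 238.60000610351562], 'heelL': [203.60000610351562, 245.8000030517578], 'heelR': [210.39999389648438, 233.10000610351562], 'crestL': [211.1999969482422, 239.0], 'crestR': [218.10000610351562, 226.0]} obs [[214, 227], [216, 227], [226, 238], [220, 252], [203, 246], [208, 233]] diff0 3.6
side rest {'toeL': [237.89999389648438, 218.8000030517578], 'toeR': [243.5, 207.5], 'heelL': [220.89999389648438, 213.6999969482422], 'heelR': [226.89999389648438, 202.6999969482422], 'crestL': [228.60000610351562, 206.1999969482422], 'crestR': [234.60000610351562, 195.0]} obs [[236, 195], [244, 208], [239, 218], [223, 214], [224, 208], [229, 199]] diff0 13.0
```

The rest matches the centred, square pose within about 1 px in both views, and the neighbour's outline is unchanged.

```bash
python3 -c "
from cell import manip
print(manip.sign_off())"
```

```text
the job is handed in; nothing more can be done
None
```

The rest now stands plain side down on the free felt patch, centred and square within about 1 pixel in both camera views, its ribbed face looking the same way as its neighbour's; I turned it over on the bench and regripped it before placing it, the neighbour's outline is unchanged (I did not re-measure the other items), and the job was handed in at about 25 s.

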